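# Scrape the crushed concrete off the press platen

### The job

Take the scraper from its sloping rest and, keeping its edge pressed gently on the steel plate right in under the press's upper head, scrape all four pieces of broken concrete off the plate's far edge into the blue bin. Then put the scraper back in its rest as you found it and let go. Do not touch the sharp pieces with the gripper, and leave the jar, the test cube and the beaker where they stand.

Things in the scene. Friction and masses are not known exactly. Their poses are not given: they have to be found in the camera images.
- frame: Green bench-top compression press, fixed. Origin: on the table under the middle of the plate's width; its x points level across the plate to the bin (roughly to the robot's left), y across, z up. Base 290 mm wide (y). Columns 28 mm thick at x 50, y +-120 mm. It must not be pressed or knocked with over 30 N by the scraper.
- plate_far_edge (a point): Middle of the far edge of the dark rigid steel plate (lower platen), at press x 75, y 0, on its top face, 75 mm above the table. The plate runs from here 155 mm back (to x -80), y -85 to +85 mm between two side rails 12 mm high; both ends are open. The pieces lie on it.
- head_underside (a point): Centre of the round underside of the upper platen (68 mm across), at press x 50, y 0, 120 mm above the plate. It hangs from the head, a beam 290 mm wide (y), x 15 to 85, 215 to 285 mm above the table, with a ram and nuts to 310 mm. Short of x 15 the space above the plate is open. An upright tool cannot reach the far edge; one leaning back (top towards -x) by 40 degrees can.
- bin: Open blue debris bin, 130 (x) x 220 (y) x 48 mm, walls and floor about 4 mm, loose, 0.9 kg, on the table against the far side (+x) of the press, its near wall just under the plate's overhanging far edge. Origin: centre of its underside.
- scraper: Scraper, 0.15 to 0.22 kg: dark clamp head 110 wide (y) x 14 x 16 mm high, red handle above, steel blade 90 wide, 4 thick below. Origin: middle of the head's underside; z up the handle, y along the edge, x normal of the upper face. The blade's edge is clamped (stiff) 38 to 50 mm below the origin, different each time and not measured: feel for the plate.
- scraper_grip (a point): Good point to grip: on the handle's axis 86 mm above the scraper's origin, across y, fingers lying along the handle so that the gripper leans with it. The handle is 24 mm wide (y), 18 thick (x), from 26 to 141 mm above the origin. In its rest, and to reach under the press's head, it leans back 40 degrees from vertical, top towards -x of the rest or of the press.
- rest: Fixed grey sloping rest for the scraper, to the left or right: a 150 x 140 mm foot, two prongs with cheeks that carry the ends of the scraper's clamp head (7 mm free each side when centred), a back bar, and a rubber saddle on a post under the handle, reaching to 58 mm from the scraper's origin. Origin: at table level under the seat; x points from the handle end to the blade end.
- rest_seat (a point): Middle between the rest's prongs, 66 mm above the table: the scraper's origin (middle of its clamp head's underside) sits here when it lies in its rest; the blade hangs free below. The scraper can be lifted straight up out of the rest and lowered straight down into it.
- chunk_a: Broken piece of concrete, about 34 x 28 x 26 mm, 30 to 65 g, on the plate; its origin is the middle of its underside as it starts
- chunk_b: Broken piece of concrete, pale, about 30 x 28 x 23 mm, 25 to 50 g, on the plate; its origin is the middle of its underside as it starts
- chunk_c: Broken piece of concrete, dark, about 27 x 24 x 21 mm, 18 to 37 g, on the plate; its origin is the middle of its underside as it starts
- flake: Flat pale flake of concrete, about 34 x 30 mm and only 8 mm thick, 12 to 26 g, on the plate: a blade held clear of the plate rides over it; its origin is the middle of its underside as it starts
- jar: Closed glass jar of pebbles, 92 mm across, 170 mm tall, 0.9 kg, on the table on the other side of the press from the rest. Bystander. Origin: centre of its underside.
- test_cube: Concrete test cube, 100 mm, 2.3 kg, on the table beyond the rest or the jar. Bystander. Origin: centre of its underside.
- beaker: Open steel beaker, 80 mm across, 90 mm tall, 0.25 kg, on the table. Bystander. Origin: centre of its underside.
Mind the look-alikes: they are no part of the job. Of the things that look like the rest, take the one that is farthest from the robot's base at the start.

How it is judged:
On the way, in this order (a step that is already met when the one before it is completed fails the run):
1. the scraper presses on the plate with at least 1 N in under the upper head (its clamp head past x -12 mm of the press, so its edge past x 12 to 20 mm) (contact force between scraper and frame above 1 N and x of scraper in the frame of frame above -0.012 m and z of scraper in the frame of frame below 0.13 m), for 0.1 s.
2. all four pieces lie in the bin (x of chunk_a in the frame of bin between -0.063 and 0.063 m and y of chunk_a in the frame of bin between -0.108 and 0.108 m and z of chunk_a in the frame of bin between -0.005 and 0.05 m and x of chunk_b in the frame of bin between -0.063 and 0.063 m and y of chunk_b in the frame of bin between -0.108 and 0.108 m and z of chunk_b in the frame of bin between -0.005 and 0.05 m and x of chunk_c in the frame of bin between -0.063 and 0.063 m and y of chunk_c in the frame of bin between -0.108 and 0.108 m and z of chunk_c in the frame of bin between -0.005 and 0.05 m and x of flake in the frame of bin between -0.063 and 0.063 m and y of flake in the frame of bin between -0.108 and 0.108 m and z of flake in the frame of bin between -0.005 and 0.05 m), for 0.2 s.
At the end, for the whole second after the job is handed in: All four pieces are inside the bin and at rest; the scraper lies still in its rest, its clamp head within 12 mm of the seat and its handle leaning back 33 to 47 degrees (all of step 2 and distance between scraper and rest_seat below 0.012 m and angle between the z axis of scraper and the z axis of rest, either way round between 0.58 and 0.82 rad and linear speed of scraper below 0.03 m/s and linear speed of each of chunk_a, chunk_b, chunk_c, flake below 0.05 m/s); the robot touches nothing.
It fails at once if the scraper is pressed or knocked against the press with more than 30 N (contact force between scraper and frame above 30 N).
It fails at once if the gripper touches a piece of concrete (contact force between any of the fingers, the arm and chunk_a above 0.5 N or contact force between any of the fingers, the arm and chunk_b above 0.5 N or contact force between any of the fingers, the arm and chunk_c above 0.5 N or contact force between any of the fingers, the arm and flake above 0.5 N).
It fails at once if the jar, the test cube or the beaker is moved more than 25 mm or tipped (distance of any of jar, test_cube, beaker from where it was at the start of the episode above 0.025 m or angle between any of jar, test_cube, beaker's own z axis and vertical above 0.4 rad).
It also fails if it takes over 72 s, if anything falls off the work surface, if the arm or the gripper's body presses on something with over 40 N, if the wrist force passes 120 N, or if a joint passes its speed limit or range.

### The arm

A 6-joint arm with a two-finger parallel gripper is mounted at the origin on the work surface. World frame = base frame: x ahead of the robot, y to its left, z up, the work surface at z = 0. Lengths are in m, angles in rad, forces in N, time in s.
With the tool pointing down it reaches from about 0.35 to 0.95 m from the base axis. Payload 17.4 kg.
Tool frame: the origin (TCP) lies on the mounting face of the last link; the fingertips stand 186 mm ahead of it and the grasp point (between the pads) lies 167 mm ahead of it; z points along the fingers, y is the line along which they close (so a half turn about z gives the same grasp; the last joint's range is limited). The gripper opens to 93 mm and grips with 3 to 60 N. Pads are 15 mm wide; open, the fingers measure 128 mm over their backs; the gripper's body (75 mm by 188 mm) begins 65 mm behind the grasp point.
Start: joints at [-1.181, 0.116, 1.442, -0, 1.584, -0.038], TCP at [0.28, -0.614, 0.405] pointing down, gripper open.
Joint ranges: [-2.83, 2.83], [-0.83, 2.19], [0.07, 2.5], [-1.14, 4.28], [0.01, 3], [-2.97, 2.97]. Speed limits (rad/s): [1.89, 1.89, 2.22, 3.14, 3.14, 3.14].

### API

Orientations are given as a unit quaternion [x, y, z, w].
In Python, from rig import ctrl, vision gives the robot as it stands.
- The arm moves only by the tool send_rows, never from a script. Its argument "plan" is a list of rows, each a list of 2 entries, a list of its own where there are three numbers: the shift along the tool's x, y, z each as a share of 0.1 m, from -1 to 1, then the turn about the tool's z as a share of 90 degrees, from -1 to 1. A call has exactly 10 rows; each row is the pose to reach, as a shift and turn from the pose commanded when the call began, along the tool's axes at that moment; what a row does not reach only later rows make up. A row lasts 1/10 s, in which the tool goes at most 50 mm and 8.59 degrees, less where a joint would pass 70% of its speed; a pose out of reach is approached as far as the arm can. A call with a number of a shift or a turn outside -1 to 1 is refused whole. A call with a gripper value outside its range is refused whole. "hand" is the opening, from -1 (shut) to 1 (fully open), set as the call begins (left out, the last holds). The fingers move at their own pace and stop on an object; "grip_force" is the grip in N (left out, the last holds). Time passes only in rows, so rows that repeat a pose let the fingers close, or fill a call up. It gives the time, the measured TCP pose, the force, the opening and the grip force at its end, in the units of the state.
- ctrl.observe(): the state, without advancing time (a new reading comes with each control period).
- vision.read_camera(name): name is "side" or "top"; returns (picture, depth): 420x560x3 uint8, blue, green, red; 420x560 float32, m along the optical axis (not along the pixel's ray), 0 where there is no reading.
- vision.camera_params(name): a dict with "intrinsics" (3x3 intrinsics, pixels), "pose" (4x4, takes a point from camera to world coordinates). Camera axes: x right, y down, z forward; pixel columns grow to the right and rows downward; lengths in m; the calibration is good to about 2 mm. A picture is of the moment at which its call begins. camera_params takes no time and is no camera call.
- ctrl.close_job(): hands the job in; it is judged then, once.
The state is a dict: "t": time; "joint_positions": joint angles; "qd": joint speeds; "joint_torque": joint torques, N m; "tool_pos": TCP position; "eef_rot": TCP orientation; "wrist_force": force on the tool from outside, world axes, zero at the start; "wrist_torque": the same for the moment, N m; "width": opening from 0.0 (shut) to 1.0 (fully open); "grip_force": force on a finger pad.
Only numpy, scipy, OpenCV 4.12 (cv2) and the standard library are available. Lean on these libraries where they do the work, as an engineer would, in place of code of your own. Each camera call takes 0.05 s, during which the arm holds its last target. There are 200 camera calls.

## Working session

There is one attempt and no reset: what is moved stays moved. The work goes in short steps, Python scripts to look and compute and a tool call to move; the robot and the scene stay as the last step left them, time stands still between calls to the robot, and variables do not carry over. Pictures are saved under pics/ and viewed, at most 13 in all, crops included, and the job is handed in when it is done.

Besides the shell and the picture viewer there is one more tool, called after ">>>" by a JSON object that holds its "fn" and its "kwargs", one argument or row to a line. send_rows: Moves the arm, as the interface text tells. Its arguments: {"type":"object","properties":{"plan":{"type":"array","items":{"type":"array"}},"hand":{"type":"number"},"grip_force":{"type":"number"}},"required":["plan"]}

```bash
ls; mkdir -p pics; python3 - <<'E'
from rig import ctrl, vision
import cv2, numpy as np
s=ctrl.observe(); print(s['t'],s['tool_pos'],s['eef_rot'],s['width'])
for n in('top','side'):
    im,d=vision.read_camera(n); cv2.imwrite(f'pics/{n}0.png',im); np.savez(f'{n}0.npz',im=im,d=d)
    p=vision.camera_params(n); print(n,np.round(p['intrinsics'],1).tolist(),np.round(p['pose'],3).tolist())
E
```

```text
pics
0.0 [ 0.28003578 -0.61418682  0.40403115] [ 9.77207771e-01  2.12284416e-01 -1.08874616e-04 -5.36480325e-04] 0.9992604199326921
top [[506.0, 0.0, 276.2], [0.0, 506.0, 213.7], [0.0, 0.0, 1.0]] [[-0.028, -0.981, 0.19, 0.179], [-0.999, 0.032, 0.016, -0.031], [-0.022, -0.19, -0.982, 1.494], [0.0, 0.0, 0.0, 1.0]]
side [[489.3, 0.0, 276.6], [0.0, 489.3, 205.6], [0.0, 0.0, 1.0]] [[0.99, -0.09, 0.108, 0.286], [-0.14, -0.717, 0.683, -0.911], [0.016, -0.691, -0.723, 1.07], [0.0, 0.0, 0.0, 1.0]]
```

View pics/top0.png

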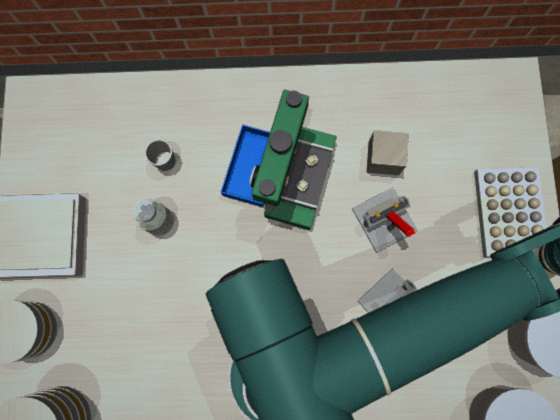

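View pics/side0.png

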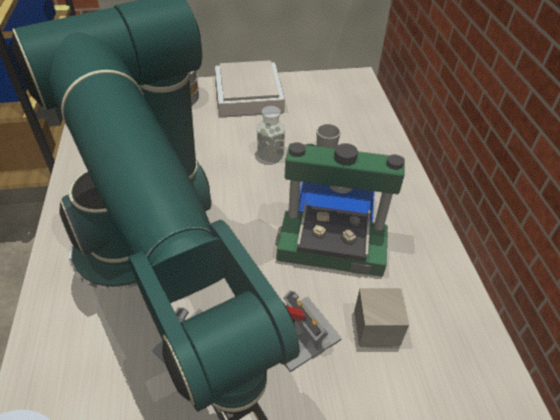

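The top view shows the press at (285,165), with the blue bin to its left at (245,165). The scraper, with its red handle, lies in the rest at (388,218). An empty look-alike rest stands at (390,293), nearer the base. The test cube is at (388,152), the jar at (150,215) and the beaker at (160,155). I choose the rest at (388,218), the farthest one, and will check it in a crop.

```bash
cat > h.py <<'E'
import cv2, numpy as np
from rig import vision
def load(n):
    z=np.load(n+'0.npz'); return z['im'],z['d']
def world(n,d):
    p=vision.camera_params(n);K=np.array(p['intrinsics']);T=np.array(p['pose'])
    v,u=np.mgrid[:420,:560]
    P=np.stack([(u-K[0,2])/K[0,0]*d,(v-K[1,2])/K[1,1]*d,d],-1)
    return P@T[:3,:3].T+T[:3,3]
E
python3 - <<'E'
from h import *
for n in('top','side'):
    im,d=load(n);W=world(n,d);h=cv2.cvtColor(im,cv2.COLOR_BGR2HSV)
    H,S,V=h[...,0],h[...,1],h[...,2];z=W[...,2];ok=d>0
    near=(np.hypot(W[...,0]-.6,W[...,1])<.55)
    def rect(name,m):
        m=m&ok
        P=W[m]
        if len(P)<15: print(n,name,len(P));return
        r=cv2.minAreaRect((P[:,:2]*1000).astype(np.float32))
        print(n,name,len(P),'rect',np.round(r[0]),np.round(r[1]),round(r[2],1),'z',np.round(np.percentile(P[:,2],[5,50,95])*1000))
    g=(H>50)&(H<80)&(S>100)&near
    rect('beam',g&(abs(z-.285)<.008))
    rect('base',g&(z<.12)&(z>.03))
    rect('bin',(H>100)&(H<125)&(S>150)&near&(z<.06)&(z>.03))
    red=((H<8)|(H>172))&(S>150)&(z>.06)&(z<.3)&near&(W[...,1]<0)
    rect('red',red)
    P=W[red&ok];
    if len(P)>20:
        c=P.mean(0);u,s,vt=np.linalg.svd(P-c);print('axis',np.round(c,4),np.round(vt[0],3),np.degrees(np.arccos(abs(vt[0][2]))),np.ptp((P-c)@vt[0]))
    grey=(S<50)&(V>60)&(z>.003)&(z<.03)&near&(abs(W[...,1]+.22)<.16)
    k,l,st,ce=cv2.connectedComponentsWithStats((grey&ok).astype(np.uint8))
    for i in range(1,k):
        if st[i,4]>150: rect(f'grey{np.round(ce[i])}',l==i)
im,d=load('top')
a=cv2.resize(im[80:330,210:440],None,fx=2.4,fy=2.4,interpolation=3)
cv2.imwrite('pics/c0.png',a)
E
```

```text
top beam 2107 rect [591. -26.] [ 72. 287.] 72.1 z [280. 285. 289.]
top base 1215 rect [573. -81.] [139. 288.] 72.4 z [48. 55. 60.]
top bin 308 rect [615.  60.] [129. 221.] 72.1 z [31. 44. 52.]
top red 281 rect [ 407. -344.] [85. 23.] 25.7 z [ 95. 139. 177.]
axis [ 0.4047 -0.3434  0.1397] [-0.586 -0.283  0.759] 40.638236939237814 0.12444998115385839
top grey[379. 222.] 1300 rect [ 437. -326.] [177. 148.] 21.1 z [ 4. 10. 15.]
top grey[383. 291.] 1043 rect [ 231. -315.] [ 78. 167.] 41.2 z [ 4. 10. 15.]
side beam 17 rect [598. -39.] [ 44. 159.] 70.1 z [284. 285. 287.]
side base 2
side bin 54 rect [615.  61.] [131. 217.] 71.3 z [30. 37. 49.]
side red 103 rect [ 424. -341.] [43. 21.] 31.9 z [ 97. 120. 143.]
axis [ 0.4249 -0.3427  0.1195] [ 0.56   0.288 -0.776] 39.07683371796593 0.06816625280531233
side grey[365. 271.] 189 rect [ 642. -184.] [ 13. 105.] 71.9 z [ 4. 17. 29.]
side grey[322. 324.] 539 rect [ 496. -302.] [ 57. 154.] 9.9 z [ 6. 10. 13.]
side grey[304. 337.] 376 rect [ 452. -340.] [38. 79.] 1.9 z [ 7. 10. 13.]
```

View pics/c0.png

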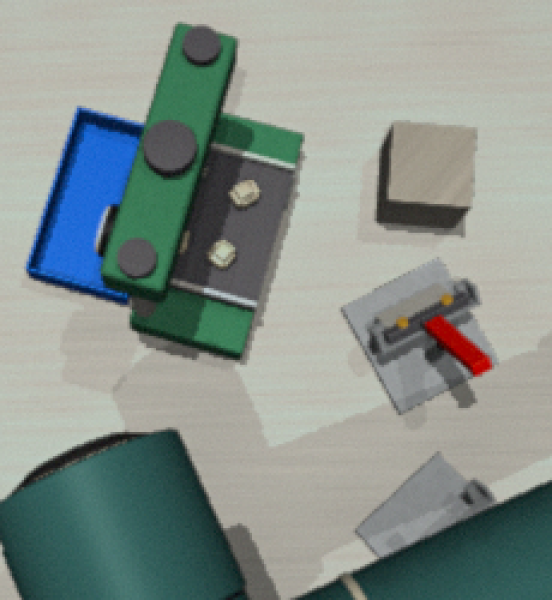

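The crop shows the scraper in the far rest, with its head at (430,325) and the red handle running to (485,365). Two pieces lie at (245,193) and (222,253), and the others are under the beam. Next I refine the rest yaw and the piece positions.

```bash
cat >> h.py <<'E'
PH=np.radians(72.2); PX=np.array([np.cos(PH),np.sin(PH)]); PY=np.array([-PX[1],PX[0]]); PO=np.array([.591,-.026])-.05*PX
def topress(P): q=P[...,:2]-PO; return np.stack([q@PX,q@PY,P[...,2]],-1)
def pieces(n,d,zmin=.080):
    Q=topress(world(n,d)); m=(d>0)&(abs(Q[...,1])<.082)&(Q[...,0]>-.085)&(Q[...,0]<.09)&(Q[...,2]>zmin)&(Q[...,2]<.112)
    k,l,st,ce=cv2.connectedComponentsWithStats(m.astype(np.uint8))
    for i in range(1,k):
        if st[i,4]>=8:
            q=Q[l==i]*1000; print(n,'px',np.round(ce[i]),st[i,4],'x',np.round(np.percentile(q[:,0],[3,97])),'y',np.round(np.percentile(q[:,1],[3,97])),'z',np.round(np.percentile(q[:,2],[5,95])))
E
python3 - <<'E'
from h import *
for n in('top','side'):
    im,d=load(n); pieces(n,d)
im,d=load('top');W=world('top',d);h=cv2.cvtColor(im,cv2.COLOR_BGR2HSV)
Q=topress(W); m=(d>0)&(abs(Q[...,1])<.07)&(Q[...,0]>-.07)&(Q[...,0]<0); print('plate z',np.percentile(Q[m][:,2],[10,30,50,70]))
c=np.array([.4497,-.3216]);near=np.hypot(W[...,0]-c[0],W[...,1]-c[1])<.09
red=((h[...,0]<8)|(h[...,0]>172))&(h[...,1]>150)
m=near&~red&(W[...,2]>.055)&(W[...,2]<.11)&(d>0)
r=cv2.minAreaRect((W[m][:,:2]*1000).astype(np.float32));print('head+prongs',r)
Y=np.array([-np.sin(np.radians(26)),np.cos(np.radians(26))]);X=np.array([Y[1],-Y[0]])
# clamp head top: highest nonred points
m2=m&(W[...,2]>.07);P=W[m2];c2=P.mean(0);u,s,vt=np.linalg.svd(P[:,:2]-c2[:2]);print('c',c2,'yaw',np.degrees(np.arctan2(*vt[0][::-1])),len(P))
q=(P[:,:2]-c);print('X',np.percentile(q@X,[3,97]),'Y',np.percentile(q@Y,[2,98]))
# red axis
m=red&near|red&(abs(W[...,0]-.40)<.06)&(abs(W[...,1]+.345)<.06)
q=W[m&(d>0)][:,:2]-c;print('red Y',np.percentile(q@Y,[3,50,97]))
im,d=load('side');cv2.imwrite('pics/c1.png',cv2.resize(im[140:370,260:420],None,fx=2.5,fy=2.5,interpolation=3))
E
```

```text
top px [295. 151.] 9 x [20. 24.] y [-59. -47.] z [84. 94.]
top px [312. 160.] 120 x [-47. -15.] y [-55. -25.] z [ 81. 103.]
top px [287. 181.] 15 x [20. 24.] y [24. 50.] z [81. 88.]
top px [302. 185.] 103 x [-37. -10.] y [23. 52.] z [ 81. 102.]
side px [323. 216.] 89 x [19. 47.] y [19. 49.] z [81. 86.]
side px [354. 220.] 81 x [18. 42.] y [-65. -39.] z [82. 97.]
side px [319. 230.] 113 x [-41. -13.] y [23. 52.] z [82. 99.]
side px [348. 236.] 139 x [-50. -21.] y [-57. -25.] z [ 84. 102.]
plate z [0.07169608 0.07418428 0.07605088 0.07832142]
head+prongs ((438.326171875, -330.11138916015625), (68.94499969482422, 136.4768829345703), 24.259366989135742)
c [ 0.44763354 -0.32402294  0.07843876] yaw -64.19589208647739 402
X [-0.03459198  0.01483285] Y [-0.06803666  0.06306877]
red Y [-0.01178596  0.0009461   0.00922219]
```

View pics/c1.png

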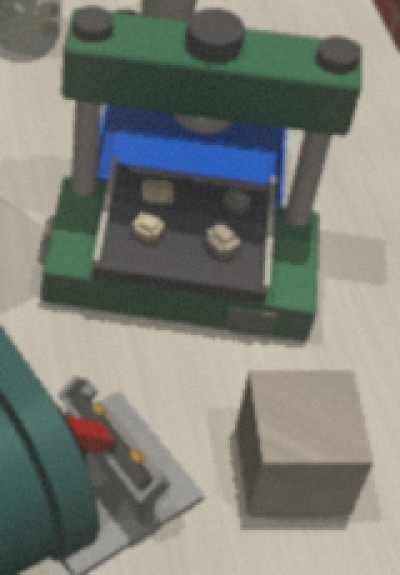

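The crop shows the flake at (157,190), dark chunk_c at (237,200), and the pale pieces at (148,228) and (223,240). They form two lanes, at press y of about +37 and -42. The arm can only turn about the tool's z, so I'll grip the leaning handle with the gripper vertical, about 115 mm above the scraper's origin. Moving above the handle now.

>>> {"fn": "send_rows", "kwargs": {
  "plan": [
    [[0.1, -0.1, 0], 0],
    [[0.2, -0.2, 0], 0],
    [[0.3, -0.3, 0], 0],
    [[0.45, -0.45, 0], -0.015],
    [[0.6, -0.6, 0], -0.015],
    [[0.75, -0.75, 0], -0.015],
    [[0.85, -0.85, 0], -0.015],
    [[0.95, -0.95, 0], -0.015],
    [[1, -0.97, 0], -0.015],
    [[1, -0.97, 0], -0.015]
  ],
  "hand": 1
}}

```text
t: 1.1
tool_pos: [0.3312, -0.484, 0.4049]
eef_rot: [0.975, 0.224, 0.0, 0.0]
wrist_force: [-0.6, 0.4, -1.1]
width: 1.003
grip_force: 0.0
```

>>> {"fn": "send_rows", "kwargs": {
  "plan": [
    [[0.1, -0.1, 0], 0],
    [[0.25, -0.25, 0], 0],
    [[0.4, -0.4, 0], 0],
    [[0.55, -0.55, 0], 0],
    [[0.7, -0.7, 0], 0],
    [[0.85, -0.85, 0], 0],
    [[0.95, -0.92, 0], 0],
    [[1, -0.97, 0], 0],
    [[1, -0.97, 0], 0],
    [[1, -0.97, 0], 0]
  ]
}}

```text
t: 2.1
tool_pos: [0.3784, -0.3538, 0.4047]
eef_rot: [0.975, 0.224, -0.0, 0.0]
wrist_force: [1.0, 0.6, -0.1]
width: 1.0
grip_force: 0.0
```

```bash
cat >> h.py <<'E'
def st():
    from rig import ctrl
    s=ctrl.observe();q=np.array(s['eef_rot']);th=np.degrees(2*np.arctan2(q[1],q[0]));p=np.array(s['tool_pos'])
    t=topress(p); print('t',round(s['t'],2),'tcp',np.round(p*1000,1),'head',round(th,2),'press',np.round(t*1000,1),'F',np.round(s['wrist_force'],1),'T',np.round(s['wrist_torque'],2),'w',round(s['width'],3),'g',round(s['grip_force'],1),'tilt',np.round(q[2:],4));return p,np.radians(th)
def delta(p,th,tgt):
    e=np.asarray(tgt)-p;print('tool shift (x0.1m)',np.round(10*np.array([e[0]*np.cos(th)+e[1]*np.sin(th),e[0]*np.sin(th)-e[1]*np.cos(th),-e[2]]),3))
E
python3 - <<'E'
from h import *
p,th=st();delta(p,th,[.3832,-.3538,.321])
im,d=vision.read_camera('top');W=world('top',d);h=cv2.cvtColor(im,cv2.COLOR_BGR2HSV)
cv2.imwrite('pics/t1.png',cv2.resize(im[130:330,290:490],None,fx=3,fy=3,interpolation=3))
E
```

```text
t 2.1 tcp [ 378.4 -353.8  404.7] head 25.86 press [-327.1  102.2  404.7] F [ 1.   0.6 -0.1] T [-0.06 -0.01  0.01] w 1.0 g 0.0 tilt [-0.0001  0.0001]
tool shift (x0.1m) [0.043 0.021 0.837]
```

View pics/t1.png

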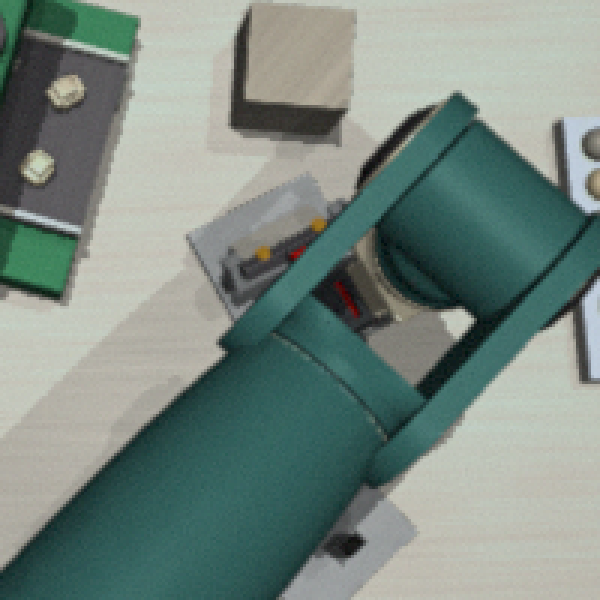

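The crop shows the red handle at (345,295), between the fingers. Going down and gripping.

>>> {"fn": "send_rows", "kwargs": {
  "plan": [
    [[0.04, 0.02, 0], 0],
    [[0.04, 0.02, 0.1], 0],
    [[0.04, 0.02, 0.25], 0],
    [[0.04, 0.02, 0.4], 0],
    [[0.04, 0.02, 0.55], 0],
    [[0.04, 0.02, 0.65], 0],
    [[0.04, 0.02, 0.75], 0],
    [[0.04, 0.02, 0.82], 0],
    [[0.04, 0.02, 0.84], 0],
    [[0.04, 0.02, 0.84], 0]
  ]
}}

```text
t: 3.15
tool_pos: [0.3829, -0.3536, 0.3207]
eef_rot: [0.975, 0.224, -0.0, -0.0]
wrist_force: [-0.6, 0.5, -0.3]
width: 1.001
grip_force: 0.0
```

>>> {"fn": "send_rows", "kwargs": {
  "plan": [
    [[0, 0, 0], 0],
    [[0, 0, 0], 0],
    [[0, 0, 0], 0],
    [[0, 0, 0], 0],
    [[0, 0, 0], 0],
    [[0, 0, 0], 0],
    [[0, 0, 0], 0],
    [[0, 0, 0], 0],
    [[0, 0, 0], 0],
    [[0, 0, 0], 0]
  ],
  "hand": -1,
  "grip_force": 60
}}

```text
t: 4.15
tool_pos: [0.3829, -0.3536, 0.3208]
eef_rot: [0.975, 0.224, 0.0, 0.0]
wrist_force: [0.1, -0.9, -1.5]
width: 0.251
grip_force: 59.9
```

```bash
python3 -c "
from h import *
st()"
```

```text
t 4.15 tcp [ 382.9 -353.6  320.8] head 25.86 press [-325.5   98.   320.8] F [ 0.1 -0.9 -1.5] T [-0.07  0.02 -0.04] w 0.251 g 59.9 tilt [0. 0.]
```

>>> {"fn": "send_rows", "kwargs": {
  "plan": [
    [[0, 0, -0.03], 0],
    [[0, 0, -0.1], 0],
    [[0, 0, -0.2], 0],
    [[0, 0, -0.35], 0],
    [[0, 0, -0.5], 0],
    [[0, 0, -0.65], 0],
    [[0, 0, -0.8], 0],
    [[0, 0, -0.92], 0],
    [[0, 0, -1], 0],
    [[0, 0, -1], 0]
  ]
}}

```text
t: 5.15
tool_pos: [0.383, -0.3536, 0.4219]
eef_rot: [0.975, 0.224, 0.0, 0.001]
wrist_force: [0.5, 0.1, -1.8]
width: 0.255
grip_force: 59.9
```

```bash
python3 - <<'E'
from h import *
p,th=st()
for y in(.036,-.036):
    t=PO-.168*PX+y*PY; print(t); delta(p,th,[*t,p[2]])
im,d=vision.read_camera('side');cv2.imwrite('pics/s2.png',im)
E
```

```text
t 5.15 tcp [ 383.  -353.6  421.9] head 25.86 press [-325.5   97.9  421.9] F [ 0.5  0.1 -1.8] T [-0.08  0.1  -0.02] w 0.255 g 59.9 tilt [0.0004 0.0006]
[ 0.49008177 -0.22255918]
tool shift (x0.1m) [ 1.536 -0.712 -0.   ]
[ 0.55863508 -0.24456924]
tool shift (x0.1m) [ 2.056 -0.215 -0.   ]
```

View pics/s2.png

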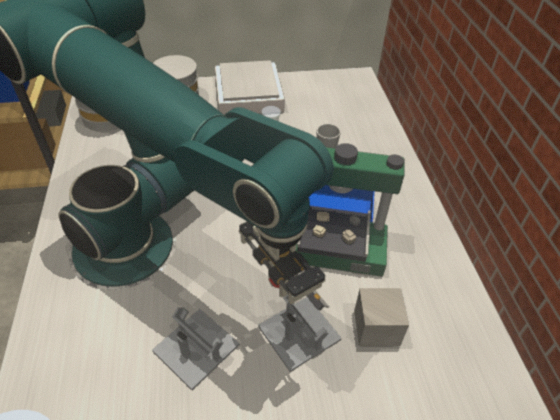

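The scraper is held at about (285,285) and the rest is empty. Turning towards the press.

>>> {"fn": "send_rows", "kwargs": {
  "plan": [
    [[0.05, -0.05, 0], -0.05],
    [[0.15, -0.1, 0], -0.11],
    [[0.3, -0.15, 0], -0.18],
    [[0.45, -0.2, 0], -0.25],
    [[0.6, -0.25, 0], -0.32],
    [[0.75, -0.3, 0], -0.39],
    [[0.88, -0.33, 0], -0.46],
    [[0.97, -0.36, 0], -0.5],
    [[1, -0.36, 0], -0.515],
    [[1, -0.36, 0], -0.515]
  ]
}}

```text
t: 6.2
tool_pos: [0.4574, -0.2775, 0.4201]
eef_rot: [0.808, 0.589, -0.0, -0.0]
wrist_force: [-0.4, -0.8, -2.0]
width: 0.251
grip_force: 59.9
```

```bash
python3 - <<'E'
from h import *
p,th=st()
t=PO-.168*PX+.036*PY; delta(p,th,[*t,p[2]])
E
```

```text
t 6.2 tcp [ 457.4 -277.5  420.1] head 72.2 press [-230.3   50.3  420.1] F [-0.4 -0.8 -2. ] T [-0.1  -0.05 -0.03] w 0.251 g 59.9 tilt [-0.0002 -0.0004]
tool shift (x0.1m) [ 0.623  0.143 -0.   ]
```

>>> {"fn": "send_rows", "kwargs": {
  "plan": [
    [[0.1, 0.03, 0], 0],
    [[0.2, 0.06, 0], 0],
    [[0.35, 0.1, 0], 0],
    [[0.5, 0.14, 0], 0],
    [[0.6, 0.14, 0], 0],
    [[0.62, 0.14, 0.1], 0],
    [[0.62, 0.14, 0.2], 0],
    [[0.62, 0.14, 0.3], 0],
    [[0.62, 0.14, 0.4], 0],
    [[0.62, 0.14, 0.4], 0]
  ]
}}

```text
t: 7.2
tool_pos: [0.4892, -0.2231, 0.3787]
eef_rot: [0.808, 0.589, -0.001, -0.001]
wrist_force: [0.4, 0.4, -2.1]
width: 0.255
grip_force: 59.9
```

```bash
python3 - <<'E'
from h import *
st()
im,d=vision.read_camera('side');np.savez('side1.npz',im=im,d=d)
Q=topress(world('side',d));h=cv2.cvtColor(im,cv2.COLOR_BGR2HSV)
im2,d2=vision.read_camera('top')
Qt=topress(world('top',d2))
m=(d2>0)&(Qt[...,0]>-.3)&(Qt[...,0]<.3)&(abs(Qt[...,1])<.3)&(Qt[...,2]>.32)
q=Qt[m]; # arm over the press
mm=q[:,0]>.0; print('arm pts over press x>0: min z',q[mm][:,2].min() if mm.any() else None, mm.sum())
cv2.imwrite('pics/s3.png',np.hstack([cv2.resize(im[130:330,220:420],(400,400)),cv2.resize(im2[90:290,220:420],(400,400))]))
E
```

```text
t 7.2 tcp [ 489.2 -223.1  378.7] head 72.18 press [-168.8   36.7  378.7] F [ 0.4  0.4 -2.1] T [-0.13  0.02  0.  ] w 0.255 g 59.9 tilt [-0.0006 -0.0011]
arm pts over press x>0: min z None 0
```

View pics/s3.png

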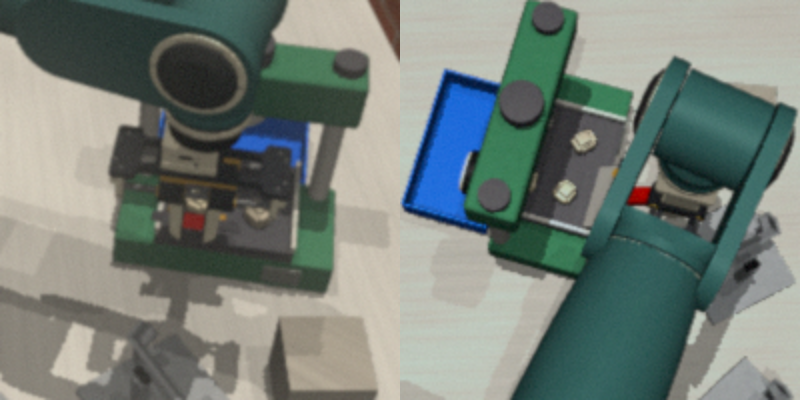

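The side half shows the scraper hanging behind the chunk at (196,203). The top half shows the blade at (600,190) behind the pale chunk at (565,190), with a small gap. Now feeling for the plate.

>>> {"fn": "send_rows", "kwargs": {
  "plan": [
    [[0, 0, 0.02], 0],
    [[0, 0, 0.04], 0],
    [[0, 0, 0.06], 0],
    [[0, 0, 0.07], 0],
    [[0, 0, 0.08], 0],
    [[0, 0, 0.09], 0],
    [[0, 0, 0.1], 0],
    [[0, 0, 0.1], 0],
    [[0, 0, 0.1], 0],
    [[0, 0, 0.1], 0]
  ]
}}

```text
t: 8.3
tool_pos: [0.4895, -0.2228, 0.3708]
eef_rot: [0.808, 0.589, 0.0, 0.0]
wrist_force: [-0.8, -0.2, -1.8]
width: 0.253
grip_force: 59.9
```

>>> {"fn": "send_rows", "kwargs": {
  "plan": [
    [[0, 0, 0.005], 0],
    [[0, 0, 0.01], 0],
    [[0, 0, 0.015], 0],
    [[0, 0, 0.02], 0],
    [[0, 0, 0.02], 0],
    [[0, 0, 0.02], 0],
    [[0, 0, 0.02], 0],
    [[0, 0, 0.02], 0],
    [[0, 0, 0.02], 0],
    [[0, 0, 0.02], 0]
  ]
}}

```text
t: 9.3
tool_pos: [0.4895, -0.2228, 0.3688]
eef_rot: [0.808, 0.589, 0.0, 0.0]
wrist_force: [0.5, -0.3, -1.5]
width: 0.252
grip_force: 59.9
```

>>> {"fn": "send_rows", "kwargs": {
  "plan": [
    [[0, 0, 0.005], 0],
    [[0, 0, 0.01], 0],
    [[0, 0, 0.015], 0],
    [[0, 0, 0.02], 0],
    [[0, 0, 0.02], 0],
    [[0, 0, 0.02], 0],
    [[0, 0, 0.02], 0],
    [[0, 0, 0.02], 0],
    [[0, 0, 0.02], 0],
    [[0, 0, 0.02], 0]
  ]
}}

```text
t: 10.3
tool_pos: [0.4895, -0.2228, 0.3668]
eef_rot: [0.808, 0.589, 0.0, 0.0]
wrist_force: [-0.6, 0.5, -2.1]
width: 0.256
grip_force: 59.9
```

>>> {"fn": "send_rows", "kwargs": {
  "plan": [
    [[0, 0, 0.005], 0],
    [[0, 0, 0.01], 0],
    [[0, 0, 0.015], 0],
    [[0, 0, 0.015], 0],
    [[0, 0, 0.015], 0],
    [[0, 0, 0.015], 0],
    [[0, 0, 0.015], 0],
    [[0, 0, 0.015], 0],
    [[0, 0, 0.015], 0],
    [[0, 0, 0.015], 0]
  ]
}}

```text
t: 11.3
tool_pos: [0.4895, -0.2228, 0.3652]
eef_rot: [0.808, 0.589, 0.0, -0.0]
wrist_force: [0.0, 0.1, -1.3]
width: 0.254
grip_force: 59.9
```

>>> {"fn": "send_rows", "kwargs": {
  "plan": [
    [[0, 0, 0.005], 0],
    [[0, 0, 0.01], 0],
    [[0, 0, 0.015], 0],
    [[0, 0, 0.015], 0],
    [[0, 0, 0.015], 0],
    [[0, 0, 0.015], 0],
    [[0, 0, 0.015], 0],
    [[0, 0, 0.015], 0],
    [[0, 0, 0.015], 0],
    [[0, 0, 0.015], 0]
  ]
}}

```text
t: 12.3
tool_pos: [0.4895, -0.2228, 0.3637]
eef_rot: [0.808, 0.589, -0.0, 0.0]
wrist_force: [0.8, 0.1, -2.2]
width: 0.256
grip_force: 59.9
```

```bash
python3 -c "
from h import *
st()"
```

```text
t 12.3 tcp [ 489.5 -222.8  363.7] head 72.21 press [-168.4   36.5  363.7] F [ 0.8  0.1 -2.2] T [-0.14 -0.   -0.  ] w 0.256 g 59.9 tilt [-0.  0.]
```

>>> {"fn": "send_rows", "kwargs": {
  "plan": [
    [[0, 0, 0.005], 0],
    [[0, 0, 0.01], 0],
    [[0, 0, 0.015], 0],
    [[0, 0, 0.015], 0],
    [[0, 0, 0.015], 0],
    [[0, 0, 0.015], 0],
    [[0, 0, 0.015], 0],
    [[0, 0, 0.015], 0],
    [[0, 0, 0.015], 0],
    [[0, 0, 0.015], 0]
  ]
}}

```text
t: 13.3
tool_pos: [0.4895, -0.2229, 0.3624]
eef_rot: [0.808, 0.589, 0.0, 0.0]
wrist_force: [-0.6, -3.0, 3.0]
width: 0.253
grip_force: 59.9
```

>>> {"fn": "send_rows", "kwargs": {
  "plan": [
    [[0, 0, 0.005], 0],
    [[0, 0, 0.01], 0],
    [[0, 0, 0.01], 0],
    [[0, 0, 0.01], 0],
    [[0, 0, 0.01], 0],
    [[0, 0, 0.01], 0],
    [[0, 0, 0.01], 0],
    [[0, 0, 0.01], 0],
    [[0, 0, 0.01], 0],
    [[0, 0, 0.01], 0]
  ]
}}

```text
t: 14.3
tool_pos: [0.4894, -0.223, 0.3621]
eef_rot: [0.808, 0.589, 0.0, 0.001]
wrist_force: [-2.5, -5.1, 8.3]
width: 0.253
grip_force: 59.9
```

Contact is at TCP z of about 362.6 mm, and the present force is about 10 N. I'll ease off 1 mm and slide forward.

>>> {"fn": "send_rows", "kwargs": {
  "plan": [
    [[0, 0, -0.008], 0],
    [[0.03, 0, -0.008], 0],
    [[0.07, 0, -0.008], 0],
    [[0.12, 0, -0.008], 0],
    [[0.17, 0, -0.008], 0],
    [[0.22, 0, -0.008], 0],
    [[0.28, 0, -0.008], 0],
    [[0.34, 0, -0.008], 0],
    [[0.4, 0, -0.008], 0],
    [[0.46, 0, -0.008], 0]
  ]
}}

```text
t: 15.3
tool_pos: [0.5037, -0.1788, 0.3624]
eef_rot: [0.808, 0.589, -0.0, 0.0]
wrist_force: [-1.3, -5.5, 5.8]
width: 0.252
grip_force: 59.9
```

```bash
python3 -c "
from h import *
st()"
```

```text
t 15.3 tcp [ 503.7 -178.8  362.4] head 72.2 press [-122.2   36.5  362.4] F [-1.3 -5.5  5.8] T [-0.79  0.21 -0.07] w 0.252 g 59.9 tilt [-0.      0.0004]
```

>>> {"fn": "send_rows", "kwargs": {
  "plan": [
    [[0.06, 0, -0.003], 0],
    [[0.12, 0, -0.003], 0],
    [[0.18, 0, -0.003], 0],
    [[0.25, 0, -0.003], 0],
    [[0.32, 0, -0.003], 0],
    [[0.38, 0, -0.003], 0],
    [[0.44, 0, -0.003], 0],
    [[0.5, 0, -0.003], 0],
    [[0.55, 0, -0.003], 0],
    [[0.6, 0, -0.003], 0]
  ]
}}

```text
t: 16.3
tool_pos: [0.522, -0.1214, 0.3624]
eef_rot: [0.808, 0.589, -0.0, 0.0]
wrist_force: [-1.0, -5.4, 5.3]
width: 0.256
grip_force: 59.9
```

```bash
python3 - <<'E'
from h import *
st()
im2,d2=vision.read_camera('top');im,d=vision.read_camera('side');pieces('side',d)
cv2.imwrite('pics/s4.png',np.hstack([cv2.resize(im[130:290,240:400],(400,400)),cv2.resize(im2[80:240,200:360],(400,400))]))
E
```

```text
t 16.3 tcp [ 522.  -121.4  362.4] head 72.22 press [-61.9  36.5 362.4] F [-1.  -5.4  5.3] T [-0.78  0.19  0.05] w 0.256 g 59.9 tilt [-0.  0.]
side px [321. 205.] 30 x [51. 67.] y [31. 51.] z [ 92. 101.]
side px [354. 219.] 80 x [19. 42.] y [-65. -39.] z [81. 97.]
side px [349. 236.] 141 x [-49. -22.] y [-57. -26.] z [ 82. 102.]
```

View pics/s4.png

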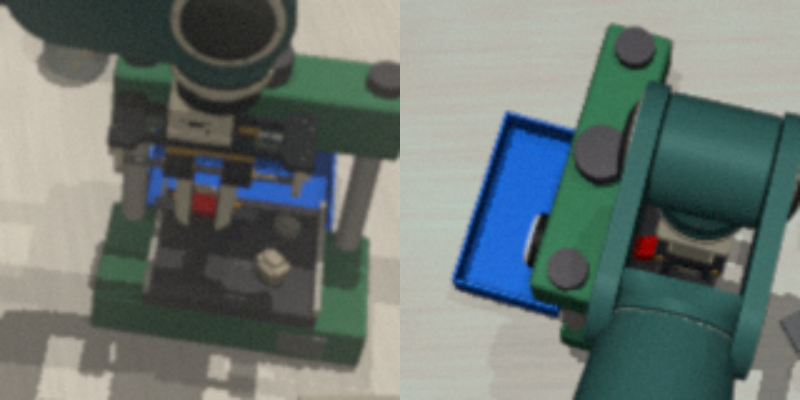

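The side half shows the blade at mid-plate, with the +y lane pieces ahead of it and the dark chunk and pale chunk still in the -y lane. The top half shows the fork of the arm overhanging the beam near (640,150), so I'll check its height.

```bash
python3 - <<'E'
from h import *
for n in('top','side'):
    im,d=vision.read_camera(n);Q=topress(world(n,d))*1000
    m=(d>0)&(Q[...,2]>320)&(Q[...,0]>-140)&(Q[...,0]<90)&(abs(Q[...,1])<200);q=Q[m]
    for a in range(-140,90,20):
        s=q[(q[:,0]>=a)&(q[:,0]<a+20)]
        if len(s): print(n,a,len(s),'z',np.round(np.percentile(s[:,2],[1,50,99])),'y',np.round(np.percentile(s[:,1],[1,99])))
E
```

```text
top -140 716 z [488. 531. 536.] y [ -2. 198.]
top -120 881 z [445. 526. 535.] y [ -6. 198.]
top -100 789 z [347. 523. 542.] y [ -3. 198.]
top -80 815 z [328. 522. 546.] y [ -1. 198.]
top -60 803 z [330. 523. 543.] y [ -3. 199.]
top -40 737 z [346. 522. 536.] y [ -1. 198.]
top -20 1021 z [450. 530. 536.] y [ -3. 198.]
top 0 277 z [489. 528. 535.] y [ -2. 174.]
side -140 4420 z [431. 493. 534.] y [-13. 197.]
side -120 632 z [359. 525. 535.] y [-12. 199.]
side -100 935 z [321. 400. 542.] y [ -7. 198.]
side -80 470 z [348. 524. 545.] y [ -9. 198.]
side -60 366 z [484. 523. 543.] y [ -9. 197.]
side -40 359 z [470. 520. 533.] y [ -9. 185.]
side -20 1699 z [467. 517. 534.] y [-11. 191.]
side 0 66 z [502. 531. 533.] y [ -9. 163.]
```

>>> {"fn": "send_rows", "kwargs": {
  "plan": [
    [[0.04, 0, -0.002], 0],
    [[0.08, 0, -0.002], 0],
    [[0.12, 0, -0.002], 0],
    [[0.16, 0, -0.002], 0],
    [[0.2, 0, -0.002], 0],
    [[0.24, 0, -0.002], 0],
    [[0.28, 0, -0.002], 0],
    [[0.31, 0, -0.002], 0],
    [[0.33, 0, -0.002], 0],
    [[0.33, 0, -0.002], 0]
  ]
}}

```text
t: 17.5
tool_pos: [0.532, -0.0901, 0.3623]
eef_rot: [0.808, 0.589, 0.0, -0.0]
wrist_force: [0.7, 0.5, -1.4]
width: 0.255
grip_force: 59.9
```

```bash
python3 - <<'E'
from h import *
st()
for n in('side','top'):
    im,d=vision.read_camera(n);pieces(n,d)
    Q=topress(world(n,d))*1000;h=cv2.cvtColor(im,cv2.COLOR_BGR2HSV)
    m=(d>0)&(Q[...,0]>80)&(Q[...,0]<202)&(abs(Q[...,1]+0)<120)&(Q[...,2]<60)&~((h[...,0]>95)&(h[...,0]<130)&(h[...,1]>110))
    k,l,s,ce=cv2.connectedComponentsWithStats(m.astype(np.uint8))
    for i in range(1,k):
        if s[i,4]>6: print(n,'bin',ce[i],s[i,4],np.round(np.median(Q[l==i],0)))
E
```

```text
t 17.5 tcp [532.  -90.1 362.3] head 72.23 press [-29.1  36.6 362.3] F [ 0.7  0.5 -1.4] T [ 0.1  -0.15 -0.05] w 0.255 g 59.9 tilt [ 0.0001 -0.0003]
side px [354. 220.] 82 x [19. 41.] y [-65. -39.] z [81. 97.]
side px [348. 236.] 140 x [-49. -22.] y [-58. -25.] z [ 82. 102.]
side bin [299.  199.5] 8 [124. 109.  43.]
side bin [373.98245614 211.36842105] 57 [ 146. -116.    1.]
side bin [370.         213.83333333] 12 [ 129. -103.   12.]
top bin [241.16666667 201.76470588] 102 [142. 116.  -0.]
```

The vertical force has dropped to the weight alone, so the edge has passed the plate's end and lane A is clear. Lifting, backing out and moving over to lane B.

>>> {"fn": "send_rows", "kwargs": {
  "plan": [
    [[0, 0, -0.05], 0],
    [[0, 0, -0.12], 0],
    [[-0.02, 0, -0.15], 0],
    [[-0.12, 0, -0.15], 0],
    [[-0.26, 0, -0.15], 0],
    [[-0.42, 0, -0.15], 0],
    [[-0.6, 0, -0.15], 0],
    [[-0.78, 0, -0.15], 0],
    [[-0.92, 0, -0.15], 0],
    [[-1, 0, -0.15], 0]
  ]
}}

```text
t: 18.6
tool_pos: [0.5007, -0.1873, 0.3774]
eef_rot: [0.808, 0.589, -0.0, -0.0]
wrist_force: [-0.4, 0.0, -2.0]
width: 0.251
grip_force: 59.9
```

>>> {"fn": "send_rows", "kwargs": {
  "plan": [
    [[-0.1, 0, 0], 0],
    [[-0.25, 0.05, 0], 0],
    [[-0.4, 0.15, 0], 0],
    [[-0.42, 0.27, 0], 0],
    [[-0.42, 0.39, 0], 0],
    [[-0.42, 0.5, 0], 0],
    [[-0.42, 0.6, 0], 0],
    [[-0.42, 0.7, 0.05], 0],
    [[-0.42, 0.73, 0.1], 0],
    [[-0.42, 0.73, 0.13], 0]
  ]
}}

```text
t: 19.6
tool_pos: [0.5584, -0.2478, 0.3634]
eef_rot: [0.808, 0.589, -0.0, -0.001]
wrist_force: [-0.0, 0.1, -2.4]
width: 0.251
grip_force: 59.9
```

>>> {"fn": "send_rows", "kwargs": {
  "plan": [
    [[0, 0, 0.01], 0],
    [[0, 0, 0.015], 0],
    [[0, 0, 0.02], 0],
    [[0, 0, 0.02], 0],
    [[0, 0, 0.02], 0],
    [[0, 0, 0.02], 0],
    [[0, 0, 0.02], 0],
    [[0, 0, 0.02], 0],
    [[0, 0, 0.02], 0],
    [[0, 0, 0.02], 0]
  ]
}}

```text
t: 20.6
tool_pos: [0.5581, -0.248, 0.3626]
eef_rot: [0.808, 0.589, -0.0, 0.0]
wrist_force: [0.5, -0.3, -0.8]
width: 0.255
grip_force: 59.9
```

```bash
python3 - <<'E'
from h import *
st()
im,d=vision.read_camera('side');pieces('side',d)
E
```

```text
t 20.6 tcp [ 558.1 -248.   362.6] head 72.21 press [-171.4  -36.5  362.6] F [ 0.5 -0.3 -0.8] T [-0.2   0.07  0.04] w 0.255 g 59.9 tilt [-0.  0.]
side px [350. 234.] 33 x [-40. -28.] y [-58. -34.] z [ 92. 103.]
side px [349. 241.] 20 x [-51. -44.] y [-53. -36.] z [81. 90.]
```

>>> {"fn": "send_rows", "kwargs": {
  "plan": [
    [[0, 0, 0.006], 0],
    [[0.03, 0, 0.006], 0],
    [[0.07, 0, 0.006], 0],
    [[0.12, 0, 0.006], 0],
    [[0.17, 0, 0.006], 0],
    [[0.22, 0, 0.006], 0],
    [[0.28, 0, 0.006], 0],
    [[0.34, 0, 0.006], 0],
    [[0.4, 0, 0.006], 0],
    [[0.46, 0, 0.006], 0]
  ]
}}

```text
t: 21.65
tool_pos: [0.5723, -0.2037, 0.3623]
eef_rot: [0.808, 0.589, -0.0, 0.0]
wrist_force: [-1.9, -4.3, 5.0]
width: 0.252
grip_force: 59.9
```

```bash
python3 -c "
from h import *
st()"
```

```text
t 21.65 tcp [ 572.3 -203.7  362.3] head 72.21 press [-125.   -36.5  362.3] F [-1.9 -4.3  5. ] T [-0.82  0.25  0.02] w 0.252 g 59.9 tilt [-0.      0.0004]
```

Good: about 7 N. Continuing to the far edge.

>>> {"fn": "send_rows", "kwargs": {
  "plan": [
    [[0.06, 0, -0.002], 0],
    [[0.12, 0, -0.002], 0],
    [[0.18, 0, -0.002], 0],
    [[0.25, 0, -0.002], 0],
    [[0.32, 0, -0.002], 0],
    [[0.38, 0, -0.002], 0],
    [[0.44, 0, -0.002], 0],
    [[0.5, 0, -0.002], 0],
    [[0.55, 0, -0.002], 0],
    [[0.6, 0, -0.002], 0]
  ]
}}

```text
t: 22.65
tool_pos: [0.5905, -0.1466, 0.3624]
eef_rot: [0.808, 0.589, -0.0, 0.0]
wrist_force: [-1.7, -4.3, 5.7]
width: 0.253
grip_force: 59.9
```

>>> {"fn": "send_rows", "kwargs": {
  "plan": [
    [[0.04, 0, -0.002], 0],
    [[0.08, 0, -0.002], 0],
    [[0.12, 0, -0.002], 0],
    [[0.16, 0, -0.002], 0],
    [[0.2, 0, -0.002], 0],
    [[0.24, 0, -0.002], 0],
    [[0.28, 0, -0.002], 0],
    [[0.32, 0, -0.002], 0],
    [[0.36, 0, -0.002], 0],
    [[0.36, 0, -0.002], 0]
  ]
}}

```text
t: 23.65
tool_pos: [0.6016, -0.1121, 0.3617]
eef_rot: [0.808, 0.59, 0.0, -0.001]
wrist_force: [-0.6, 0.0, -0.5]
width: 0.256
grip_force: 59.9
```

```bash
python3 - <<'E'
from h import *
st()
im,d=vision.read_camera('side');pieces('side',d);pieces('top',vision.read_camera('top')[1])
E
```

```text
t 23.65 tcp [ 601.6 -112.1  361.7] head 72.25 press [-28.7 -36.4 361.7] F [-0.6  0.  -0.5] T [ 0.02 -0.15 -0.03] w 0.256 g 59.9 tilt [ 0.     -0.0006]
```

The edge is past the plate again. Lifting, backing out and looking.

>>> {"fn": "send_rows", "kwargs": {
  "plan": [
    [[0, 0, -0.05], 0],
    [[0, 0, -0.12], 0],
    [[-0.02, 0, -0.15], 0],
    [[-0.12, 0, -0.15], 0],
    [[-0.26, 0, -0.15], 0],
    [[-0.42, 0, -0.15], 0],
    [[-0.6, 0, -0.15], 0],
    [[-0.78, 0, -0.15], 0],
    [[-0.92, 0, -0.15], 0],
    [[-1, 0, -0.15], 0]
  ]
}}

```text
t: 24.75
tool_pos: [0.5703, -0.2096, 0.3773]
eef_rot: [0.808, 0.589, -0.0, 0.0]
wrist_force: [0.5, 0.7, -1.3]
width: 0.253
grip_force: 59.9
```

>>> {"fn": "send_rows", "kwargs": {
  "plan": [
    [[-0.1, 0, -0.05], 0],
    [[-0.25, 0, -0.1], 0],
    [[-0.4, 0, -0.2], 0],
    [[-0.55, 0, -0.3], 0],
    [[-0.7, 0, -0.38], 0],
    [[-0.85, 0, -0.42], 0],
    [[-0.95, 0, -0.43], 0],
    [[-1, 0, -0.43], 0],
    [[-1, 0, -0.43], 0],
    [[-1, 0, -0.43], 0]
  ]
}}

```text
t: 25.75
tool_pos: [0.5405, -0.303, 0.4199]
eef_rot: [0.808, 0.589, -0.0, -0.0]
wrist_force: [-0.3, -0.6, -1.3]
width: 0.253
grip_force: 59.9
```

```bash
python3 - <<'E'
from h import *
p,th=st()
im,d=vision.read_camera('side');pieces('side',d);im2,d2=vision.read_camera('top');pieces('top',d2)
cv2.imwrite('pics/s5.png',np.hstack([cv2.resize(im[140:290,250:400],(400,400)),cv2.resize(im2[80:240,200:360],(400,400))]))
h=cv2.cvtColor(im2,cv2.COLOR_BGR2HSV);W=world('top',d2)
m=(d2>0)&(h[...,0]>100)&(h[...,0]<125)&(h[...,1]>150)&(W[...,2]<.06)&(W[...,2]>.03)&(W[...,0]>.4)
print(cv2.minAreaRect((W[m][:,:2]*1000).astype(np.float32)))
E
```

```text
t 25.75 tcp [ 540.5 -303.   419.9] head 72.22 press [-229.2  -36.6  419.9] F [-0.3 -0.6 -1.3] T [-0.15 -0.03 -0.  ] w 0.253 g 59.9 tilt [-0.0001 -0.0004]
((614.5269775390625, 61.002471923828125), (128.4384002685547, 219.7176971435547), 72.17804718017578)
```

View pics/s5.png

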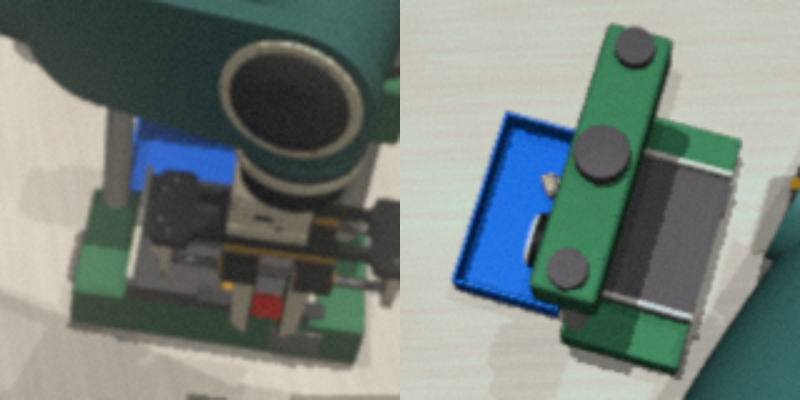

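The top half shows the plate clear outside the beam and a piece in the bin at (550,183). The side view is blocked by the gripper, so I'll check under the head from the rest side. Carrying the scraper back over its rest.

>>> {"fn": "send_rows", "kwargs": {
  "plan": [
    [[-0.1, -0.05, 0], 0.03],
    [[-0.25, -0.1, 0], 0.08],
    [[-0.4, -0.2, 0], 0.14],
    [[-0.55, -0.32, 0], 0.21],
    [[-0.7, -0.45, 0], 0.28],
    [[-0.82, -0.6, 0], 0.35],
    [[-0.9, -0.75, 0], 0.42],
    [[-0.96, -0.88, 0], 0.48],
    [[-0.96, -0.98, 0], 0.515],
    [[-0.96, -1, 0], 0.515]
  ]
}}

```text
t: 26.85
tool_pos: [0.4147, -0.3641, 0.4206]
eef_rot: [0.975, 0.222, 0.0, 0.0]
wrist_force: [0.5, -0.4, -0.3]
width: 0.256
grip_force: 59.9
```

```bash
python3 - <<'E'
from h import *
p,th=st();delta(p,th,[.3829,-.3536,.4208])
im,d=vision.read_camera('side');pieces('side',d,.079);im2,d2=vision.read_camera('top')
Q=topress(world('side',d))*1000;h=cv2.cvtColor(im,cv2.COLOR_BGR2HSV)
# non-blue things in the bin
for n,i,dd in(('side',im,d),('top',im2,d2)):
    Q=topress(world(n,dd))*1000;h=cv2.cvtColor(i,cv2.COLOR_BGR2HSV)
    m=(dd>0)&(Q[...,0]>76)&(Q[...,0]<202)&(abs(Q[...,1]-4)<106)&(Q[...,2]<60)&~((h[...,0]>95)&(h[...,0]<130)&(h[...,1]>110))
    k,l,s,ce=cv2.connectedComponentsWithStats(m.astype(np.uint8))
    for j in range(1,k):
        if s[j,4]>6: print(n,'bin',np.round(ce[j]),s[j,4],np.round(np.median(Q[l==j],0)),np.median(i[l==j],0))
W=world('top',d2);h=cv2.cvtColor(im2,cv2.COLOR_BGR2HSV)
for n,i,dd in(('side',im,d),('top',im2,d2)):
    W=world(n,dd);h=cv2.cvtColor(i,cv2.COLOR_BGR2HSV)
    m=((h[...,0]<8)|(h[...,0]>172))&(h[...,1]>150)&(dd>0)&(np.hypot(W[...,0]-p[0],W[...,1]-p[1])<.15)&(W[...,2]>.1)
    P=W[m];print(n,len(P))
    if len(P)>15:
        c=P.mean(0);v=np.linalg.svd(P-c)[2][0];print('lean',np.degrees(np.arccos(abs(v[2]))),v,c)
cv2.imwrite('pics/s6.png',np.hstack([cv2.resize(im[130:330,220:420],(400,400)),cv2.resize(im2[80:240,200:360],(400,400))]))
E
```

```text
t 26.85 tcp [ 414.7 -364.1  420.6] head 25.67 press [-325.8   64.5  420.6] F [ 0.5 -0.4 -0.3] T [-0.08  0.1   0.01] w 0.256 g 59.9 tilt [0.     0.0002]
tool shift (x0.1m) [-0.241 -0.232 -0.002]
side bin [350. 209.] 32 [127. -42.  28.] [134.5 131.  129. ]
top bin [260. 153.] 50 [128. -39.  26.] [133.  135.5 136. ]
side 12
top 1
```

View pics/s6.png

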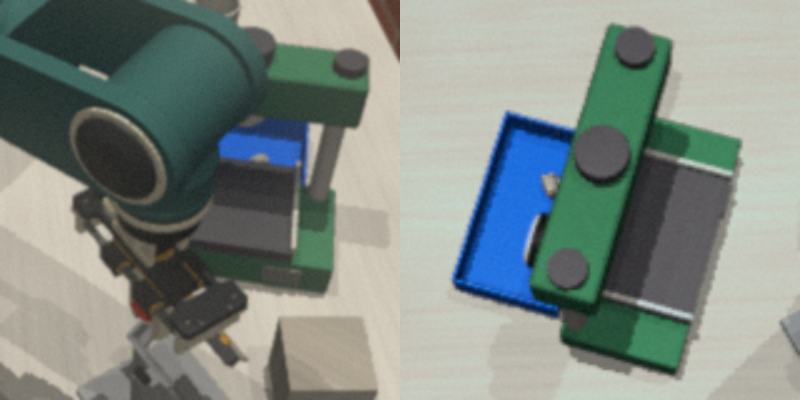

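The side half shows the right part of the plate clear and a piece in the bin at (260,155). The plate's left part is hidden by the arm. Moving to hover over the seat.

>>> {"fn": "send_rows", "kwargs": {
  "plan": [
    [[-0.05, -0.05, 0], -0.002],
    [[-0.1, -0.1, 0], -0.002],
    [[-0.15, -0.15, 0], -0.002],
    [[-0.2, -0.2, 0], -0.002],
    [[-0.24, -0.23, 0], -0.002],
    [[-0.24, -0.23, 0], -0.002],
    [[-0.24, -0.23, 0], -0.002],
    [[-0.24, -0.23, 0], -0.002],
    [[-0.24, -0.23, 0], -0.002],
    [[-0.24, -0.23, 0], -0.002]
  ]
}}

```text
t: 27.95
tool_pos: [0.3843, -0.3539, 0.4203]
eef_rot: [0.974, 0.225, -0.0, -0.0]
wrist_force: [0.9, 0.5, -1.6]
width: 0.25
grip_force: 59.9
```

```bash
python3 - <<'E'
from h import *
p,th=st();delta(p,th,[.3829,-.3536,.3208])
im,d=vision.read_camera('side');pieces('side',d,.079)
Q=topress(world('side',d))*1000
m=(d>0)&(Q[...,2]>68)&(Q[...,2]<82)&(abs(Q[...,1])<80)&(Q[...,0]>-80)&(Q[...,0]<75)
q=Q[m];print('visible plate cells');print(np.histogram2d(q[:,0],q[:,1],bins=[np.arange(-80,81,20),np.arange(-80,81,20)])[0].astype(int))
im2,d2=vision.read_camera('top');W=world('top',d2)
cv2.imwrite('pics/s7.png',np.hstack([cv2.resize(im[140:380,200:420],None,fx=1.7,fy=1.7),cv2.resize(im2[140:300,320:460],(357,408))]))
E
```

```text
t 27.95 tcp [ 384.3 -353.9  420.3] head 26.05 press [-325.4   96.6  420.3] F [ 0.9  0.5 -1.6] T [-0.06  0.12  0.03] w 0.25 g 59.9 tilt [-0.     -0.0001]
tool shift (x0.1m) [-0.012 -0.009  0.995]
visible plate cells
[[48 48 48 47 47 54 46 43]
 [47 47 46 48 44 42 40 41]
 [43 47 44 42 41 42 45 34]
 [39 39 41 40 45 43 38 22]
 [44 42 41 39 40 38 41 22]
 [38 40 40 45 37 41 43 21]
 [41 39 36 35 42 35 38 23]
 [24 23 28 25 24 26 22 17]]
```

View pics/s7.png

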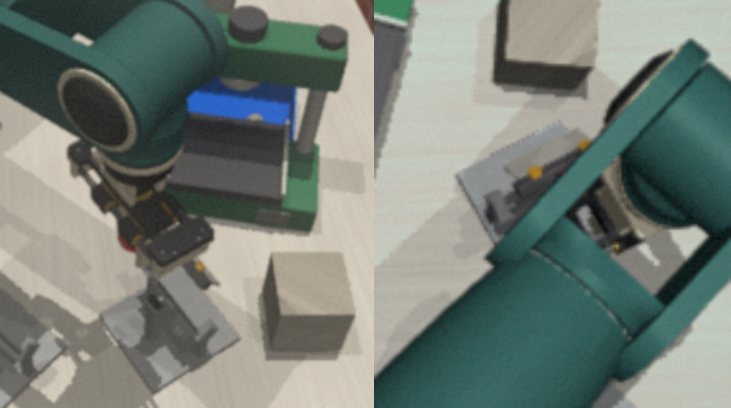

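The whole plate is visible and clear, and the scraper hangs above its rest. Lowering it straight down.

>>> {"fn": "send_rows", "kwargs": {
  "plan": [
    [[-0.01, -0.01, 0], 0],
    [[-0.01, -0.01, 0.1], 0],
    [[-0.01, -0.01, 0.22], 0],
    [[-0.01, -0.01, 0.36], 0],
    [[-0.01, -0.01, 0.5], 0],
    [[-0.01, -0.01, 0.62], 0],
    [[-0.01, -0.01, 0.72], 0],
    [[-0.01, -0.01, 0.8], 0],
    [[-0.01, -0.01, 0.84], 0],
    [[-0.01, -0.01, 0.85], 0]
  ]
}}

```text
t: 29.05
tool_pos: [0.3828, -0.3534, 0.335]
eef_rot: [0.974, 0.225, -0.0, -0.0]
wrist_force: [-0.0, -0.4, -1.5]
width: 0.255
grip_force: 59.9
```

```bash
python3 -c "
from h import *
p,th=st();delta(p,th,[.3829,-.3536,.3208])"
```

```text
t 29.05 tcp [ 382.8 -353.4  335. ] head 26.04 press [-325.3   98.1  335. ] F [-0.  -0.4 -1.5] T [-0.02  0.14  0.05] w 0.255 g 59.9 tilt [-0.0001 -0.0001]
tool shift (x0.1m) [-0.001  0.002  0.142]
```

>>> {"fn": "send_rows", "kwargs": {
  "plan": [
    [[0, 0, 0.03], 0],
    [[0, 0, 0.05], 0],
    [[0, 0, 0.07], 0],
    [[0, 0, 0.09], 0],
    [[0, 0, 0.1], 0],
    [[0, 0, 0.11], 0],
    [[0, 0, 0.12], 0],
    [[0, 0, 0.125], 0],
    [[0, 0, 0.125], 0],
    [[0, 0, 0.125], 0]
  ]
}}

```text
t: 30.05
tool_pos: [0.3828, -0.3534, 0.3229]
eef_rot: [0.974, 0.225, 0.0, 0.0]
wrist_force: [-0.5, 0.6, -1.7]
width: 0.254
grip_force: 59.9
```

>>> {"fn": "send_rows", "kwargs": {
  "plan": [
    [[0, 0, 0.005], 0],
    [[0, 0, 0.01], 0],
    [[0, 0, 0.015], 0],
    [[0, 0, 0.015], 0],
    [[0, 0, 0.015], 0],
    [[0, 0, 0.015], 0],
    [[0, 0, 0.015], 0],
    [[0, 0, 0.015], 0],
    [[0, 0, 0.015], 0],
    [[0, 0, 0.015], 0]
  ]
}}

```text
t: 31.05
tool_pos: [0.3828, -0.3534, 0.3214]
eef_rot: [0.974, 0.225, 0.0, 0.0]
wrist_force: [0.1, 0.7, -2.1]
width: 0.253
grip_force: 59.9
```

```bash
python3 -c "
from h import *
p,th=st();delta(p,th,[.3829,-.3536,.3208])"
```

```text
t 31.05 tcp [ 382.8 -353.4  321.4] head 26.04 press [-325.3   98.1  321.4] F [ 0.1  0.7 -2.1] T [-0.03  0.03 -0.01] w 0.253 g 59.9 tilt [0. 0.]
tool shift (x0.1m) [-0.001  0.002  0.006]
```

>>> {"fn": "send_rows", "kwargs": {
  "plan": [
    [[0, 0, 0.005], 0],
    [[0, 0, 0.01], 0],
    [[0, 0, 0.01], 0],
    [[0, 0, 0.01], 0],
    [[0, 0, 0.01], 0],
    [[0, 0, 0.01], 0],
    [[0, 0, 0.01], 0],
    [[0, 0, 0.01], 0],
    [[0, 0, 0.01], 0],
    [[0, 0, 0.01], 0]
  ]
}}

```text
t: 32.05
tool_pos: [0.3829, -0.3534, 0.3204]
eef_rot: [0.974, 0.225, 0.0, 0.0]
wrist_force: [1.4, 0.2, 0.2]
width: 0.255
grip_force: 59.9
```

>>> {"fn": "send_rows", "kwargs": {
  "plan": [
    [[0, 0, 0], 0],
    [[0, 0, 0], 0],
    [[0, 0, 0], 0],
    [[0, 0, 0], 0],
    [[0, 0, 0], 0],
    [[0, 0, 0], 0],
    [[0, 0, 0], 0],
    [[0, 0, 0], 0],
    [[0, 0, 0], 0],
    [[0, 0, 0], 0]
  ],
  "hand": 1
}}

```text
t: 33.05
tool_pos: [0.3828, -0.3534, 0.3203]
eef_rot: [0.974, 0.225, -0.0, 0.0]
wrist_force: [-0.5, 1.2, 0.4]
width: 0.998
grip_force: 0.0
```

>>> {"fn": "send_rows", "kwargs": {
  "plan": [
    [[0, 0, -0.05], 0],
    [[0, 0, -0.15], 0],
    [[0, 0, -0.25], 0],
    [[0, 0, -0.4], 0],
    [[0, 0, -0.55], 0],
    [[0, 0, -0.7], 0],
    [[0, 0, -0.85], 0],
    [[0, 0, -0.95], 0],
    [[0, 0, -1], 0],
    [[0, 0, -1], 0]
  ]
}}

```text
t: 34.05
tool_pos: [0.3829, -0.3534, 0.4209]
eef_rot: [0.974, 0.225, 0.0, 0.0]
wrist_force: [-0.2, 0.3, -0.8]
width: 0.995
grip_force: 0.0
```

>>> {"fn": "send_rows", "kwargs": {
  "plan": [
    [[-0.1, 0.1, 0], 0],
    [[-0.2, 0.2, 0], 0],
    [[-0.35, 0.35, 0], 0],
    [[-0.5, 0.5, 0], 0],
    [[-0.65, 0.65, 0], 0],
    [[-0.8, 0.8, 0], 0],
    [[-0.9, 0.9, 0], 0],
    [[-1, 1, 0], 0],
    [[-1, 1, 0], 0],
    [[-1, 1, 0], 0]
  ]
}}

```text
t: 35.05
tool_pos: [0.3369, -0.4872, 0.4201]
eef_rot: [0.974, 0.225, -0.0, -0.0]
wrist_force: [0.0, -0.2, -0.3]
width: 0.999
grip_force: 0.0
```

>>> {"fn": "send_rows", "kwargs": {
  "plan": [
    [[-0.1, 0.1, 0], 0],
    [[-0.2, 0.2, 0], 0],
    [[-0.35, 0.35, 0], 0],
    [[-0.5, 0.5, 0], 0],
    [[-0.65, 0.65, 0], 0],
    [[-0.8, 0.8, 0], 0],
    [[-0.9, 0.9, 0], 0],
    [[-1, 1, 0], 0],
    [[-1, 1, 0], 0],
    [[-1, 1, 0], 0]
  ]
}}

```text
t: 36.05
tool_pos: [0.291, -0.6209, 0.4202]
eef_rot: [0.974, 0.225, 0.0, -0.0]
wrist_force: [0.4, 0.2, 0.2]
width: 1.002
grip_force: 0.0
```

```bash
python3 - <<'E'
from h import *
p,th=st()
im,d=vision.read_camera('side');im2,d2=vision.read_camera('top');pieces('side',d,.079)
for n,i,dd in(('side',im,d),('top',im2,d2)):
    Q=topress(world(n,dd))*1000;h=cv2.cvtColor(i,cv2.COLOR_BGR2HSV)
    m=(dd>0)&(Q[...,0]>76)&(Q[...,0]<202)&(abs(Q[...,1]-4)<112)&(Q[...,2]<60)&~((h[...,0]>95)&(h[...,0]<130)&(h[...,1]>110))
    k,l,s,ce=cv2.connectedComponentsWithStats(m.astype(np.uint8))
    for j in range(1,k):
        if s[j,4]>4: print(n,'bin',np.round(ce[j]),s[j,4],np.round(np.median(Q[l==j],0)),np.median(i[l==j],0))
    W=world(n,dd)
    m=((h[...,0]<8)|(h[...,0]>172))&(h[...,1]>150)&(dd>0)&(np.hypot(W[...,0]-.4047,W[...,1]+.3434)<.1)&(W[...,2]>.07)
    P=W[m];print(n,len(P))
    if len(P)>15:
        c=P.mean(0);v=np.linalg.svd(P-c)[2][0];print('lean',np.degrees(np.arccos(abs(v[2]))),v,c)
cv2.imwrite('pics/s8.png',np.hstack([cv2.resize(im[140:380,240:420],None,fx=1.7,fy=1.7),cv2.resize(im2[80:300,210:430],(408,408))]))
E
```

```text
t 36.05 tcp [ 291.  -620.9  420.2] head 26.03 press [-608.2  103.8  420.2] F [0.4 0.2 0.2] T [-0.02  0.04 -0.06] w 1.002 g 0.0 tilt [ 0.     -0.0002]
side bin [345. 193.] 5 [201. -23.  16.] [86. 66. 60.]
side bin [299. 200.] 8 [122. 109.  44.] [94.5 69.5 60. ]
side bin [373. 208.] 7 [ 122. -106.   50.] [162. 120. 102.]
side bin [350. 209.] 32 [127. -42.  26.] [128.5 126.5 123.5]
side bin [370. 214.] 12 [ 127. -103.   12.] [86.5 67.  63. ]
side 2
top bin [260. 153.] 51 [128. -40.  25.] [124. 127. 130.]
top bin [230. 198.] 22 [181. 113.   1.] [97.5 92.  89. ]
top bin [251. 204.] 28 [112. 114.  -1.] [98.5 97.  97. ]
top 277
lean 41.16017058188306 [-0.59160064 -0.28842937  0.75287262] [ 0.4028563  -0.34008617  0.14059186]
```

View pics/s8.png

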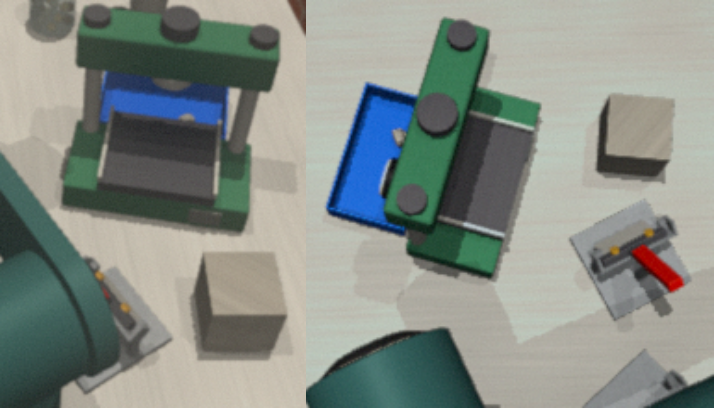

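The final crop shows the plate clear, a piece in the bin at (400,137), and the scraper in its rest at (645,255). It lies about 4 mm from its starting position, with a lean of 41°. The other three pieces are hidden beneath the beam, but they went off the far edge, where the bin lies directly below. Handing in.

```bash
python3 -c "
from rig import ctrl
print(ctrl.close_job())"
```

```text
the job is handed in; nothing more can be done
None
```

I handed the job in at about 36 s, but the hand-in gave no verdict: the plate is clear and the scraper is back in its rest (about 4 mm off, 41° lean) and let go; I saw only one piece in the bin, the other three having gone over the far edge above it, out of camera view.

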